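# Home the neck blank and bring up the jaw a turn and a half

## Robot

A 6-joint arm with a two-finger parallel gripper is mounted at the origin on the work surface. World frame = base frame: x ahead of the robot, y to its left, z up, the work surface at z = 0. Lengths are in m, angles in rad, forces in N, time in s.
With the tool pointing down it reaches from about 0.15 to 0.775 m from the base axis. Payload 6.1 kg.
Tool frame: the origin (TCP) lies on the front face of the gripper's body, between the roots of the fingers; the fingertips stand 73 mm ahead of it and the grasp point (between the pads) lies 54 mm ahead of it (manip.finger_overhang is the distance from the TCP to the fingertips, in m); z points along the fingers, y is the line along which they close (so a half turn about z gives the same grasp; the last joint's range is limited). The gripper opens to 85 mm and grips with 20 to 120 N. Pads are 22 mm wide; open, the fingers measure 114 mm over their backs; the gripper's body (76 mm by 85 mm) begins 54 mm behind the grasp point. The pads swing forward as they close: fully open they stand 13 mm farther back than shut.
Start: joints at [-1.181, 0.126, -0.04, 1.405, 0, 1.571], TCP at [0.199, -0.486, 0.304] pointing down, gripper open.
Joint ranges: [-2.72, 2.72], [-0.95, 1.95], [-1.27, 1.35], [-1.78, 2.02], [-1.46, 1.47], [-3.14, 3.14]. Speed limits (rad/s): [2.39, 2.39, 3.01, 3.14, 3.14, 3.14].

## Interface

Orientations are given as a unit quaternion [x, y, z, w].
In Python, from workcell import manip, imaging gives the robot as it stands.
- The arm moves only by the tool servo_tool, never from a script. Its argument "motion" is a list of rows, each an object of numbers: "grip": the gripper command: -1 is fully open, 1 is shut, values between are in proportion; "tx", "ty", "tz": the shift along the tool's x, y, z in cm; "roll": the turn about the tool's z in rad. In form: [{"grip": .., "tx": .., "ty": .., "tz": .., "roll": ..}, ...]. A call has 1 to 5 rows; each row shifts and turns the commanded pose from where the row before left it, along the tool's axes as they then stand; what a row does not reach is not made up. A row lasts 1/8 s, in which the tool goes at most 62.5 mm and 10.7 degrees, less where a joint would pass 70% of its speed; a pose out of reach is approached as far as the arm can. A call with a gripper value outside its range is refused whole. The fingers move at their own pace and stop on an object; "squeeze" is the grip in N (left out, the last holds). Time passes only in rows, so rows that do not move let the fingers close. It gives the time, the measured TCP pose, the force, the opening and the grip force at its end, in the units of the state.
- manip.observe(): the state, without advancing time (a new reading comes with each control period).
- imaging.snapshot(name): name is "scene" or "side" or "wrist"; returns the picture (420x560x3 uint8, blue, green, red); there is no depth.
- imaging.calibration(name): a dict with "vfov" (degrees; the focal length in pixels is half the picture's height over the tangent of half this angle, whatever the lens; pixels are square), "cx", "cy" (the principal point, pixels), "R" (3x3) and "t" (3): a world point X has camera coordinates R X + t. Camera axes: x right, y down, z forward; pixel columns grow to the right and rows downward; lengths in m; the calibration is good to about 2 mm. A picture is of the moment at which its call begins: read the wrist's pose just before it. calibration takes no time and is no camera call; for the wrist camera it gives the pose at the moment of the call.
- manip.close_job(): hands the job in; it is judged then, once.
The state is a dict: "time_s": time; "joint_positions": joint angles; "joint_vel": joint speeds; "joint_torque": joint torques, N m; "position": TCP position; "ee_rot": TCP orientation; "contact_force": force on the tool from outside, world axes, zero at the start; "moment": the same for the moment, N m; "gripper_width": opening from 0.0 (shut) to 1.0 (fully open); "grip_force": force on a finger pad.
Only numpy, scipy, OpenCV 4.12 (cv2) and the standard library are available. Lean on these libraries where they do the work, as an engineer would, in place of code of your own. Each camera call takes 0.05 s, during which the arm holds its last target. There are 200 camera calls.

## Task

Slide the maple neck blank along its channel until its scroll end is fully home against the end block and holds the brass sensing pin in. Then turn the red handwheel clockwise (seen from above): take up its free play first, and from the point where the jaw really starts to move give it one and a half full turns, so that the cork jaw stops just short of the blank, and let go. Leave the pick, the mallet and the calipers where they lie.

Things in the scene. Friction and masses are not known exactly. Their poses are not given: they have to be found in the camera images.
- cradle: Neck cradle fixed to the bench; origin on the bench top. z up; y along its channel (end block at -y); x from the handwheel side (-x) to the channel (+x side). Yaw -0.1 to 0.5 rad. Offsets called 'cradle' below are in this frame, mm.
- channel_end (a point): Where the channel floor (cradle z 20) meets the end block's face, at cradle x 75, y -170. Channel 50 mm wide, centred on x 75, between a far guide (x 100 to 115, top z 45, y -170 to 240) and a near lip (x 42 to 50, top z 30, y -170 to 200); open above and at the +y end. The end block is 45 mm tall.
- blank_mid (a point): Middle of the loose maple neck blank, 15 mm above its underside; 0.3 to 0.5 kg, along the channel with 2 mm room each side. 240 mm long (y -120 to 120), 46 mm wide, shank 30 mm high. +y end: heel 45 mm long, 50 mm high, flat end face. -y end: round scroll, 40 mm diameter, starts 40 to 100 mm short of the end block. Friction holds it against the pin's spring.
- pin (a joint): Travel of the brass sensing pin (10 mm diameter), which stands 8 mm out of the end block's face at 0 m; 0.008 m is flush with the face. Spring, 0.2 to 0.7 N.
- pin_tip (a point): Tip of the sensing pin; at cradle x 75, y -162, z 40 when out.
- jaw (a joint): Travel of the cork-faced jaw towards the channel (cradle +x): 0 m at the start, 0.026 m for each full clockwise turn of the shaft. Stops at 0 and 0.055 m.
- jaw_face (a point): Centre of the jaw's cork face (60 mm along y, 26 mm high), at cradle x 6, y -60, z 48 at the start. The jaw is the end of a steel rack from the gear housing. After 39 mm of travel it is about 7 mm from the blank's side.
- wheel_hub (a point): Centre of the red handwheel on its upright axis; cradle x -60, y -60, z 108. Three spokes, rim radius 55 mm, 12 mm thick. Loose on its shaft: at the start 1.4 to 2.8 rad of clockwise free play moves nothing; then it turns the shaft one to one (2 to 4 N at the handle). Stays where left. Turning back crosses 2.9 rad of free play.
- handle_top (a point): Top of the upright black handle on the wheel's rim: a post 18 mm in diameter, z 112 to 154, 55 mm from the wheel's axis. Its bearing from wheel_hub gives the wheel's angle.
- pointer_tip (a point): Tip of the red pointer on the white shaft cap (34 mm diameter, top z 125) in the middle of the wheel; tip 16 mm from the axis, z 127. It turns with the shaft, not with the wheel, and starts towards cradle +x.
- pick_mid (a point): Hooked brass purfling pick with a dark wooden handle, 155 mm long, 14 mm high, lying on the bench; bystander.
- mallet_head (a point): Centre of the horn mallet's head (48 mm in diameter, 60 mm tall, standing on its face; the 150 mm handle sticks out level along the mallet's -x); bystander.
- calipers_mid (a point): Copper calipers, 155 mm long, 78 mm wide, 7 mm high, lying flat on the bench; bystander.
Not all that is in view belongs to the job. What is shaped like the part that bears blank_mid but blue or purple is not meant.

How it is judged:
By the outcome, as a careful person would: the job done as asked, in the order asked, and still so for the second after the job is handed in, with the robot touching nothing.
It also fails if it takes over 61 s, if anything falls off the work surface, if the arm or the gripper's body presses on something with over 40 N, if the wrist force passes 120 N, or if a joint passes its speed limit or range.

## Working session

There is one attempt and no reset: what is moved stays moved. The work goes in short steps, Python scripts to look and compute and a tool call to move; the robot and the scene stay as the last step left them, time stands still between calls to the robot, and variables do not carry over. Pictures are saved under pics/ and viewed, at most 10 in all, crops included, and the job is handed in when it is done.

Besides the shell and the picture viewer there is one more tool, called after "Call:" by a JSON object that holds its "name" and its "arguments". servo_tool: Moves the arm, as the interface text tells. Its arguments: {"type":"object","properties":{"motion":{"type":"array","items":{"type":"object","properties":{"grip":{"type":"number"},"tx":{"type":"number"},"ty":{"type":"number"},"tz":{"type":"number"},"roll":{"type":"number"}}}},"squeeze":{"type":"number"}},"required":["motion"]}

```bash
mkdir -p pics; ls; python3 - <<'E'
from workcell import manip, imaging
import cv2,numpy as np
for n in ("scene","side"):
    c=imaging.calibration(n); print(n,c)
    cv2.imwrite(f"pics/{n}0.png",cv2.resize(imaging.snapshot(n),(800,600),interpolation=cv2.INTER_CUBIC))
s=manip.observe(); print(s)
E
```

```text
pics
scene {'vfov': 48.08797593328793, 'cx': 285.16568052056124, 'cy': 209.65874360151517, 'R': array([[ 0.83492256,  0.55001779,  0.01961486],
       [ 0.31513011, -0.44853832, -0.83636499],
       [-0.45121761,  0.70448123, -0.54782193]]), 't': array([-0.48839539, -0.0370819 ,  1.69763573])}
side {'vfov': 47.39275532974047, 'cx': 284.37010534672424, 'cy': 206.92444251478497, 'R': array([[ 0.97538934, -0.22046726, -0.00313246],
       [-0.1627669 , -0.71038299, -0.68473568],
       [ 0.14873655,  0.66839374, -0.72878477]]), 't': array([-0.54151918,  0.18532356,  1.12658525])}
{'time_s': 0.1, 'joint_positions': array([-1.18099716e+00,  1.26337795e-01, -4.05153868e-02,  1.40538951e+00,
       -1.62404463e-06,  1.57083097e+00]), 'joint_vel': array([-0.00093961, -0.00095677,  0.00356898, -0.00243479,  0.00094839,
       -0.00104766]), 'joint_torque': array([ 1.97007548e-04, -4.36900127e+01,  3.53607416e+01,  1.36177707e-02,
       -1.01499077e-04, -4.46449235e-06]), 'position': array([ 0.1994017 , -0.48537563,  0.30319292]), 'ee_rot': array([ 9.81070220e-01,  1.93650977e-01, -1.40866677e-04, -7.09332999e-04]), 'contact_force': array([-0.69980583,  1.38255535, -0.625284  ]), 'moment': array([ 3.86908727e-05, -3.78614556e-03,  5.18356985e-03]), 'grip_force': 0.0, 'gripper_width': 1.0008592462834716}
```

View pics/scene0.png

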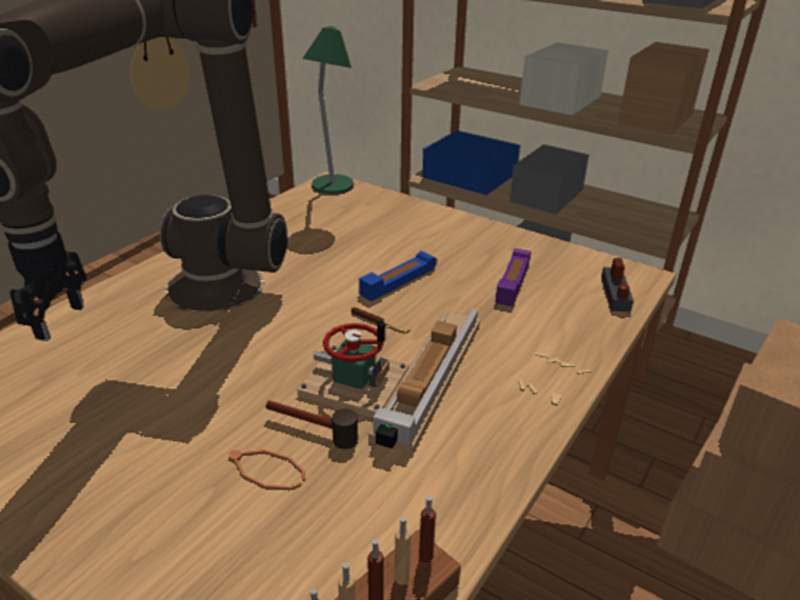

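View pics/side0.png

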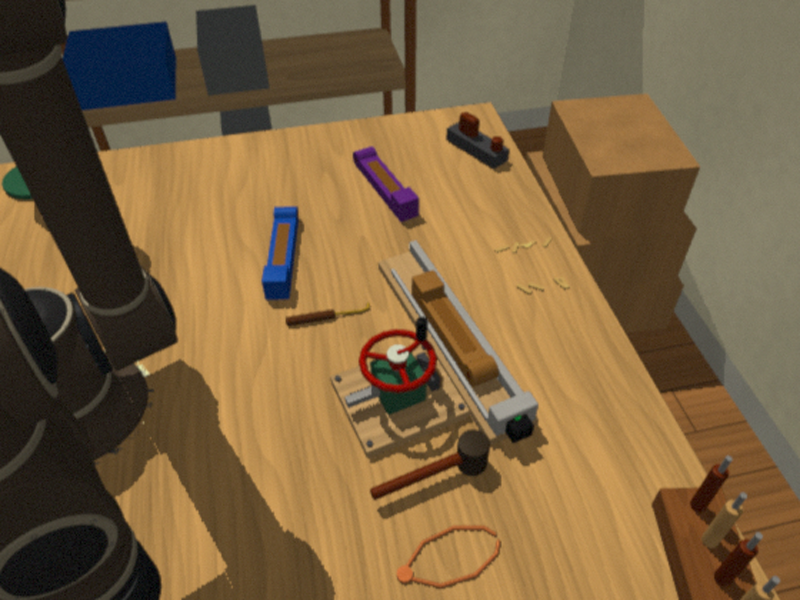

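The side view shows the wheel at about (398,358), the handle at (421,330), the blank from (427,285) to (480,365) and the end block at (513,410). The scene view shows the same layout, with the mallet beside the cradle's -y edge. I'll enlarge both to read points off them.

```bash
python3 - <<'E'
import cv2
from workcell import imaging
a=imaging.snapshot("side"); cv2.imwrite("pics/sidecrop.png",cv2.resize(a[160:310,225:385],None,fx=4,fy=4,interpolation=cv2.INTER_CUBIC))
a=imaging.snapshot("scene"); cv2.imwrite("pics/scenecrop.png",cv2.resize(a[205:325,200:350],None,fx=5,fy=5,interpolation=cv2.INTER_CUBIC))
E
```

```text
(no output)
```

View pics/sidecrop.png

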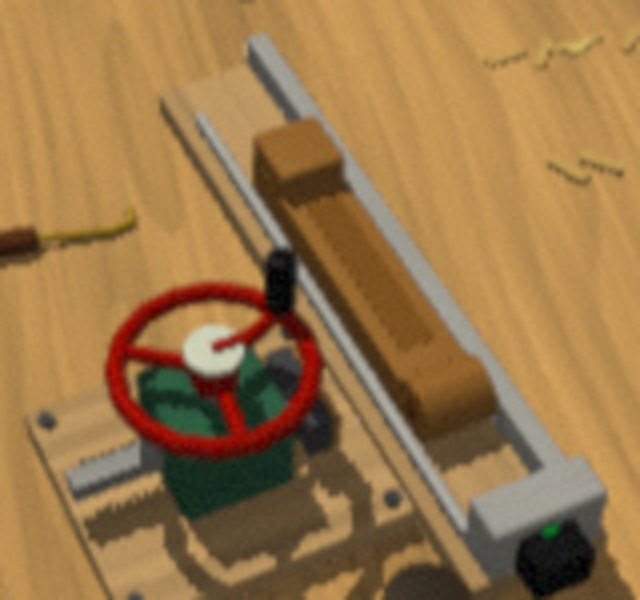

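View pics/scenecrop.png

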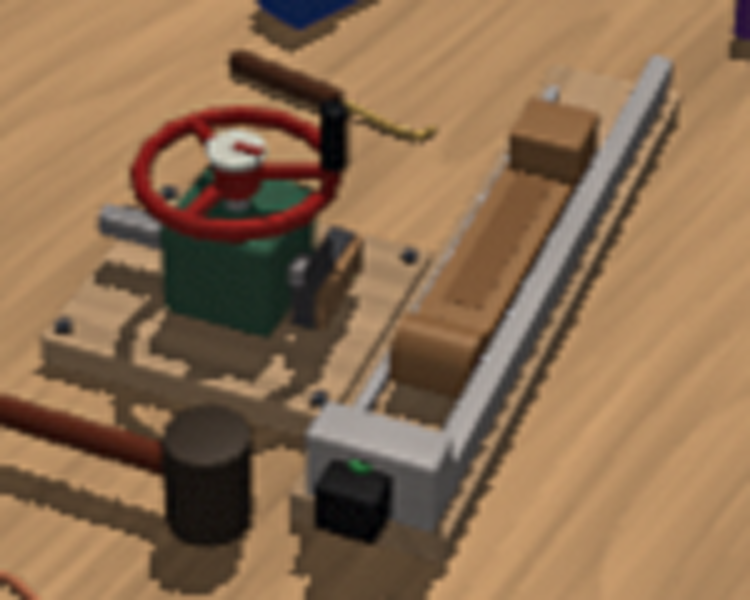

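The crops show the cap at side (213,350) and scene (235,150), and the handle top at side (281,252) and scene (333,100). The far guide's +y corners are near side (249,40)/(264,35), and the heel's top +y edge is mid side (283,127) and scene (570,105). I'll fit the cradle pose to these.

```bash
cat > h.py <<'E'
import numpy as np, cv2
from scipy.optimize import least_squares
from workcell import manip, imaging
def K(c): return 210/np.tan(np.radians(c["vfov"])/2)
def proj(c,X):
    p=np.atleast_2d(X)@c["R"].T+c["t"]; return p[:,:2]/p[:,2:]*K(c)+[c["cx"],c["cy"]]
def back(c,uv,z):
    d=c["R"].T@np.array([(uv[0]-c["cx"])/K(c),(uv[1]-c["cy"])/K(c),1]); o=-c["R"].T@c["t"]
    return o+d*(z-o[2])/d[2]
def tri(cs,uvs):
    return least_squares(lambda X:np.concatenate([proj(c,X)[0]-u for c,u in zip(cs,uvs)]),[.45,-.1,.1]).x
def toW(q,p):
    c,s=np.cos(q[2]),np.sin(q[2]); p=np.atleast_2d(p)/1000
    return np.c_[q[0]+c*p[:,0]-s*p[:,1],q[1]+s*p[:,0]+c*p[:,1],p[:,2]]
def toC(q,X):
    c,s=np.cos(q[2]),np.sin(q[2]); d=np.asarray(X)[:2]-q[:2]
    return np.array([c*d[0]+s*d[1],-s*d[0]+c*d[1],X[2]])*1000
E
python3 - <<'E'
from h import *
S,C=imaging.calibration("side"),imaging.calibration("scene")
sd=lambda u:np.array([225,160])+np.array(u)/4
sc=lambda u:np.array([200,205])+np.array(u)/5
P=[(-60,-60,125),(-60,-60,108),(100,240,45),(115,240,45),(46,200,30)]
a=[sd(u) for u in [(213,350),(214,370),(249,40),(264,35),(201,117)]]
b=[sc(u) for u in [(235,150),(238,172),(650,60),(670,61),(552,92)]]
f=lambda q:np.concatenate([(proj(S,toW(q,P))-a).ravel(),(proj(C,toW(q,P))-b).ravel()])
r=least_squares(f,[.5,-.2,.2]); q=r.x
print(q,r.fun.round(1)); np.save("q.npy",q)
H=tri([S,C],[sd((281,252)),sc((333,102))]);print("handle",H,toC(q,H))
E_=tri([S,C],[sd((283,127)),sc((570,105))]);print("heel",E_,toC(q,E_), toC(q,back(S,sd((283,127)),.07)),toC(q,back(C,sc((570,105)),.07)))
print(toW(q,[(75,-170,20),(75,240,20),(-60,-60,154)]))
# mallet head top, handle end
print("mallet",toC(q,back(C,sc((207,435)),.06)))
E
```

```text
[ 0.56613918 -0.03341715  0.21014683] [ 0.8  0.4  0.6  0.2  0.  -0.1  1.1 -0.4  0.3 -0.6 -0.8 -0.7 -1.2 -0.2
 -0.2 -1.6  0.2 -0.8 -0.2 -1.5]
handle [ 0.56490555 -0.06763142  0.15363888] [ -8.34370354 -33.20422672 153.63887772]
heel [0.61275133 0.11855854 0.06095976] [ 77.28935904 138.90880498  60.95975915] [ 72.81676907 129.99088684  70.        ] [ 80.95447944 128.01349754  70.        ]
[[ 0.6749518  -0.18403193  0.02      ]
 [ 0.58942436  0.21694819  0.02      ]
 [ 0.51997537 -0.10461338  0.154     ]]
mallet [  -2.92242461 -213.69775692   60.        ]
```

```bash
cat >> h.py <<'E'
from scipy.spatial.transform import Rotation as Ro
q=np.load("q.npy")
def pose():
    s=manip.observe(); R=Ro.from_quat(s["ee_rot"]).as_matrix()
    yaw=np.arctan2(R[1,0],R[0,0]); return s,R,yaw
def delta(p,yaw_c=None):
    """cm deltas in the tool frame (after first rolling to yaw_c cradle) to TCP cradle mm p"""
    s,R,y=pose(); w=toW(q,p)[0]-s["position"]
    roll=0 if yaw_c is None else y-(q[2]+yaw_c)
    R2=Ro.from_euler("z",y-roll).as_matrix()@np.diag([1,-1,-1])
    print("roll",round(roll,3),"dt cm",(R2.T@w*100).round(2),"cradle",toC(q,s["position"]).round(1),"F",s["contact_force"].round(1),"t",s["time_s"])
E
python3 -c "
from h import *
delta((75,172,108),0)"
```

```text
roll 0.18 dt cm [ 52.79 -53.76  19.54] cradle [-452.9 -365.6  303.4] F [-0.8  0.7  0.7] t 0.2
```

Call:
{"name": "servo_tool", "arguments": {"motion": [{"grip": 1, "roll": 0.18}, {"grip": 1, "tx": 4, "ty": -4}, {"grip": 1, "tx": 4, "ty": -4}, {"grip": 1, "tx": 4, "ty": -4}, {"grip": 1, "tx": 4, "ty": -4}], "squeeze": 30}}

```text
$.motion[0]: bad value
```

Call:
{"name": "servo_tool", "arguments": {"motion": [{"grip": 1, "tx": 4, "ty": -4}, {"grip": 1, "tx": 4, "ty": -4}, {"grip": 1, "tx": 4, "ty": -4}, {"grip": 1, "tx": 4, "ty": -4}, {"grip": 1, "tx": 4, "ty": -4}]}}

```text
$.motion[0]: bad value
```

Call:
{"name": "servo_tool", "arguments": {"motion": [{"grip": 1, "tx": 4, "ty": -4}, {"grip": 1, "tx": 4, "ty": -4}, {"grip": 1, "tx": 4, "ty": -4}, {"grip": 1, "tx": 3, "ty": -4}, {"grip": 1}]}}

```text
$.motion[0]: bad value
```

```bash
python3 -c "
from h import *
delta((75,172,108),0)
c=imaging.calibration('wrist'); im=imaging.snapshot('wrist'); cv2.imwrite('pics/w1.png',im); np.save('w1.npy',np.c_[c['R'],c['t']]); print({k:c[k] for k in ('vfov','cx','cy')})"
```

```text
roll 0.18 dt cm [ 52.79 -53.76  19.54] cradle [-452.9 -365.6  303.4] F [-0.8  0.7  0.7] t 0.2
{'vfov': 71.76320634608813, 'cx': 276.90344438999875, 'cy': 211.72138796738108}
```

View pics/w1.png

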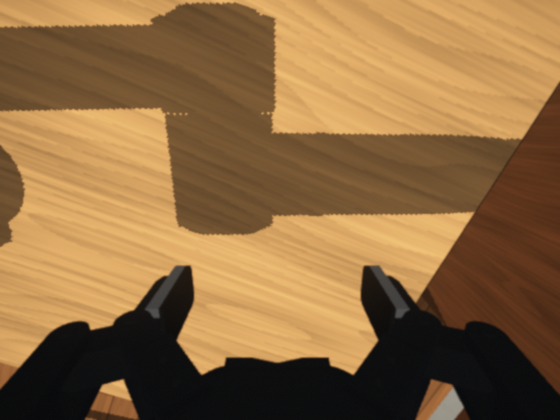

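The move was refused because every row needs all its fields, so the wrist picture shows only bare bench. I'll send it again with full rows.

Call:
{"name": "servo_tool", "arguments": {"motion": [{"grip": 1, "tx": 0, "ty": 0, "tz": 0, "roll": 0.18}, {"grip": 1, "tx": 4, "ty": -4, "tz": 0, "roll": 0}, {"grip": 1, "tx": 4, "ty": -4, "tz": 0, "roll": 0}, {"grip": 1, "tx": 4, "ty": -4, "tz": 0, "roll": 0}, {"grip": 1, "tx": 4, "ty": -4, "tz": 0, "roll": 0}], "squeeze": 30}}

```text
time_s: 0.88
position: [0.3232, -0.2943, 0.3039]
ee_rot: [0.995, 0.104, 0.0, 0.0]
contact_force: [0.4, -1.2, 0.0]
gripper_width: 0.002
grip_force: 0.0
```

Call:
{"name": "servo_tool", "arguments": {"motion": [{"grip": 1, "tx": 4, "ty": -4, "tz": 0, "roll": 0}, {"grip": 1, "tx": 4, "ty": -4, "tz": 0, "roll": 0}, {"grip": 1, "tx": 4, "ty": -4, "tz": 0, "roll": 0}, {"grip": 1, "tx": 4, "ty": -4, "tz": 0, "roll": 0}, {"grip": 1, "tx": 4, "ty": -4, "tz": 0, "roll": 0}]}}

```text
time_s: 1.5
position: [0.4773, -0.0567, 0.304]
ee_rot: [0.994, 0.105, 0.0, 0.0]
contact_force: [0.7, -1.6, 0.1]
gripper_width: 0.001
grip_force: 0.0
```

Call:
{"name": "servo_tool", "arguments": {"motion": [{"grip": 1, "tx": 4, "ty": -4, "tz": 0, "roll": 0}, {"grip": 1, "tx": 4, "ty": -4, "tz": 0, "roll": 0}, {"grip": 1, "tx": 4, "ty": -4, "tz": 0, "roll": 0}, {"grip": 1, "tx": 4, "ty": -5, "tz": 0, "roll": 0}, {"grip": 1, "tx": 0, "ty": 0, "tz": 0, "roll": 0}]}}

```text
time_s: 2.12
position: [0.5996, 0.1371, 0.302]
ee_rot: [0.994, 0.112, -0.001, -0.002]
contact_force: [0.4, -0.7, -0.2]
gripper_width: 0.0
grip_force: 0.0
```

```bash
python3 -c "
from h import *
delta((75,172,108),0)
c=imaging.calibration('wrist'); im=imaging.snapshot('wrist'); cv2.imwrite('pics/w2.png',im); np.save('w2.npy',np.c_[c['R'],c['t']])"
```

```text
roll 0.014 dt cm [ 0.67 -1.22 19.4 ] cradle [ 68.3 159.8 302. ] F [ 0.4 -0.7 -0.2] t 2.125
```

View pics/w2.png

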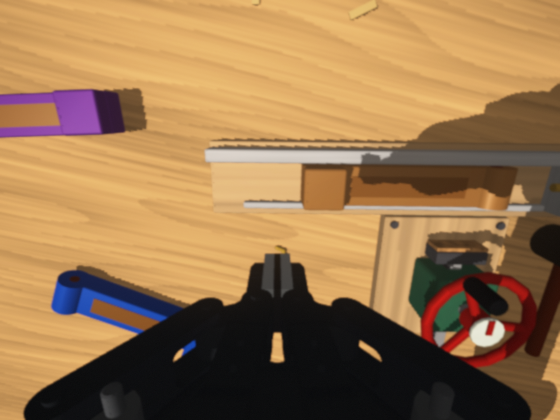

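The wrist view shows the heel's +y edge at about (303,187), the far guide's end at (206,150–162), the cap at (487,333) and the handle at (485,295). I'll use it to check the fit.

```bash
python3 - <<'E'
from h import *
M=np.load("w2.npy"); c=dict(R=M[:,:3],t=M[:,3],vfov=71.76320634608813,cx=276.903,cy=211.721)
for n,uv,z in [("guide out 115,240",(206,150),45),("guide in 100,240",(206,162),45),("heel x52..98",(303,165),70),("heel x52",(303,209),70),("cap -60 -60",(487,333),125),("handle top",(472,284),154),("base corner",(212,209),20),("lip end 46,200",(245,205),30)]:
    print(n,toC(q,back(c,uv,z/1000)).round(1))
delta((75,172,108),0)
E
```

```text
guide out 115,240 [112.2 239.3  45. ]
guide in 100,240 [ 98.9 240.1  45. ]
heel x52..98 [101. 133.  70.]
heel x52 [ 53. 131.  70.]
cap -60 -60 [-61.1 -59.4 125. ]
handle top [ 14.   -8.9 154. ]
base corner [ 35.6 242.2  20. ]
lip end 46,200 [ 44.6 198.9  30. ]
roll 0.012 dt cm [ 0.79 -1.37 19.46] cradle [ 67.1 158.3 302.6] F [-1.  -0.4 -0.4] t 2.175
```

The fit agrees to within about 2 mm, and the heel end is at cradle y of about 132. Next I lower the tool behind it.

Call:
{"name": "servo_tool", "arguments": {"motion": [{"grip": 1, "tx": 0.8, "ty": -1.4, "tz": 0, "roll": 0.012}, {"grip": 1, "tx": 0, "ty": 0, "tz": 5.5, "roll": 0}, {"grip": 1, "tx": 0, "ty": 0, "tz": 5.5, "roll": 0}, {"grip": 1, "tx": 0, "ty": 0, "tz": 5.5, "roll": 0}, {"grip": 1, "tx": 0, "ty": 0, "tz": 2.8, "roll": 0}]}}

```text
time_s: 2.8
position: [0.6033, 0.1395, 0.1082]
ee_rot: [0.994, 0.111, -0.002, -0.006]
contact_force: [-0.8, 0.0, -0.3]
gripper_width: -0.001
grip_force: 0.0
```

Call:
{"name": "servo_tool", "arguments": {"motion": [{"grip": 1, "tx": 0, "ty": 0, "tz": 0, "roll": 0}, {"grip": 1, "tx": 0, "ty": 0.8, "tz": 0, "roll": 0}, {"grip": 1, "tx": 0, "ty": 0.8, "tz": 0, "roll": 0}, {"grip": 1, "tx": 0, "ty": 0.6, "tz": 0, "roll": 0}, {"grip": 1, "tx": 0, "ty": 0.6, "tz": 0, "roll": 0}]}}

```text
time_s: 3.42
position: [0.6117, 0.1137, 0.1116]
ee_rot: [0.994, 0.112, 0.0, -0.007]
contact_force: [-1.2, 3.6, 2.9]
gripper_width: -0.002
grip_force: 1.5
```

```bash
python3 -c "
from h import *
delta((75,84.5,108),0)"
```

```text
roll 0.015 dt cm [-0.03  4.99  0.36] cradle [ 75.3 134.4 111.6] F [-1.2  3.6  2.9] t 3.425
```

Call:
{"name": "servo_tool", "arguments": {"motion": [{"grip": 1, "tx": 0, "ty": 0.8, "tz": 0, "roll": 0}, {"grip": 1, "tx": 0, "ty": 0.8, "tz": 0, "roll": 0}, {"grip": 1, "tx": 0, "ty": 0.8, "tz": 0, "roll": 0}, {"grip": 1, "tx": 0, "ty": 0.8, "tz": 0, "roll": 0}, {"grip": 1, "tx": 0, "ty": 0.6, "tz": 0, "roll": 0}]}}

```text
time_s: 4.05
position: [0.6197, 0.0762, 0.1101]
ee_rot: [0.994, 0.112, -0.001, -0.006]
contact_force: [-1.0, 2.9, 2.2]
gripper_width: -0.001
grip_force: 1.6
```

Call:
{"name": "servo_tool", "arguments": {"motion": [{"grip": 1, "tx": 0, "ty": 0.2, "tz": 0, "roll": 0}, {"grip": 1, "tx": 0, "ty": 0.2, "tz": 0, "roll": 0}, {"grip": 1, "tx": 0, "ty": 0.2, "tz": 0, "roll": 0}]}}

```text
time_s: 4.42
position: [0.621, 0.0711, 0.1101]
ee_rot: [0.994, 0.113, -0.001, -0.006]
contact_force: [-0.8, 4.0, 2.9]
gripper_width: -0.002
grip_force: 1.8
```

```bash
python3 -c "
from h import *
delta((75,84.5,108),0)"
```

```text
roll 0.015 dt cm [-0.04  0.63  0.21] cradle [ 75.4  90.8 110.1] F [-0.8  4.   2.9] t 4.425
```

Call:
{"name": "servo_tool", "arguments": {"motion": [{"grip": 1, "tx": 0, "ty": 0.15, "tz": 0, "roll": 0}, {"grip": 1, "tx": 0, "ty": 0.15, "tz": 0, "roll": 0}]}}

```text
time_s: 4.68
position: [0.6217, 0.0681, 0.1101]
ee_rot: [0.994, 0.112, -0.001, -0.006]
contact_force: [-0.2, 4.0, 1.9]
gripper_width: -0.001
grip_force: 1.9
```

Call:
{"name": "servo_tool", "arguments": {"motion": [{"grip": 1, "tx": 0, "ty": 0.15, "tz": 0, "roll": 0}, {"grip": 1, "tx": 0, "ty": 0.15, "tz": 0, "roll": 0}]}}

```text
time_s: 4.92
position: [0.622, 0.0666, 0.1101]
ee_rot: [0.994, 0.113, -0.001, -0.008]
contact_force: [-1.9, 12.0, 4.5]
gripper_width: -0.003
grip_force: 6.6
```

```bash
python3 -c "
from h import *
delta((75,84.5,108),0)"
```

```text
roll 0.016 dt cm [-0.05  0.16  0.21] cradle [ 75.5  86.1 110.1] F [-1.9 12.   4.5] t 4.925
```

Call:
{"name": "servo_tool", "arguments": {"motion": [{"grip": 1, "tx": 0, "ty": 0.1, "tz": 0, "roll": 0}, {"grip": 1, "tx": 0, "ty": 0, "tz": 0, "roll": 0}]}}

```text
time_s: 5.18
position: [0.6221, 0.0665, 0.1102]
ee_rot: [0.994, 0.113, -0.001, -0.009]
contact_force: [-2.9, 13.5, 2.9]
gripper_width: 0.001
grip_force: 6.8
```

Call:
{"name": "servo_tool", "arguments": {"motion": [{"grip": 1, "tx": 0, "ty": -0.6, "tz": 0, "roll": 0}, {"grip": 1, "tx": 0, "ty": -2, "tz": 0, "roll": 0}, {"grip": 1, "tx": 0, "ty": 0, "tz": -5, "roll": 0}, {"grip": 0.2, "tx": 0, "ty": 0, "tz": -5, "roll": 0}, {"grip": 0.2, "tx": 0, "ty": 0, "tz": -2, "roll": 0}]}}

```text
time_s: 5.8
position: [0.6178, 0.0887, 0.2337]
ee_rot: [0.994, 0.112, 0.001, -0.006]
contact_force: [0.2, 0.8, -0.3]
gripper_width: 0.397
grip_force: 0.0
```

```bash
python3 - <<'E'
from h import *
delta((-8.3,-33.2,220),0)
S,C=imaging.calibration("side"),imaging.calibration("scene")
a=imaging.snapshot("side")[160:310,225:385]; b=imaging.snapshot("scene")[205:325,200:350]
cv2.imwrite("pics/both.png",np.hstack([cv2.resize(a,(400,375),interpolation=2),cv2.resize(b,(400,375),interpolation=2)]))
E
```

```text
roll 0.015 dt cm [-8.43 14.19  1.37] cradle [ 76.  108.7 233.7] F [ 0.2  0.8 -0.3] t 5.8
```

View pics/both.png

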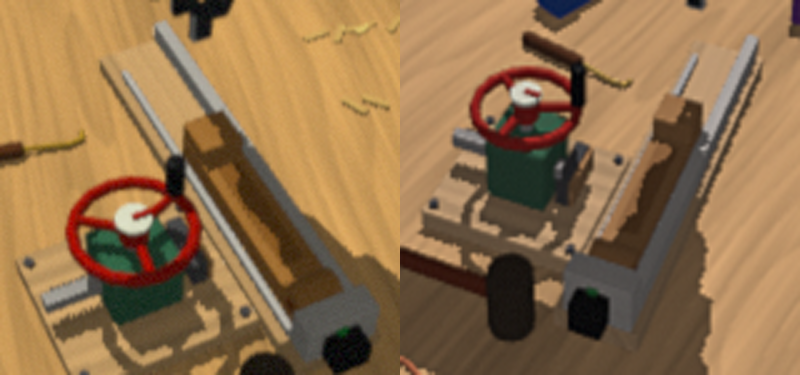

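The picture shows the blank tight against the end block, with the heel moved down the channel. Now for the wheel handle.

Call:
{"name": "servo_tool", "arguments": {"motion": [{"grip": 0.1, "tx": -2.9, "ty": 4.7, "tz": -0.3, "roll": 0.015}, {"grip": 0.1, "tx": -2.9, "ty": 4.8, "tz": -0.3, "roll": 0}, {"grip": 0.1, "tx": -2.9, "ty": 4.8, "tz": 0, "roll": 0}, {"grip": 0.1, "tx": 0, "ty": 0, "tz": 0, "roll": 0}]}}

```text
time_s: 6.4
position: [0.5609, -0.073, 0.233]
ee_rot: [0.995, 0.102, -0.002, -0.006]
contact_force: [-0.1, 0.2, -0.0]
gripper_width: 0.453
grip_force: 0.0
```

```bash
python3 - <<'E'
from h import *
delta((-11,-34.5,193),0)
c=imaging.calibration('wrist'); im=imaging.snapshot('wrist'); cv2.imwrite('pics/w3.png',im); np.save('w3.npy',np.c_[c['R'],c['t']])
E
```

```text
roll -0.005 dt cm [ 0.24 -0.31  4.  ] cradle [-13.4 -37.6 233. ] F [-0.1  0.2 -0. ] t 6.4
```

View pics/w3.png

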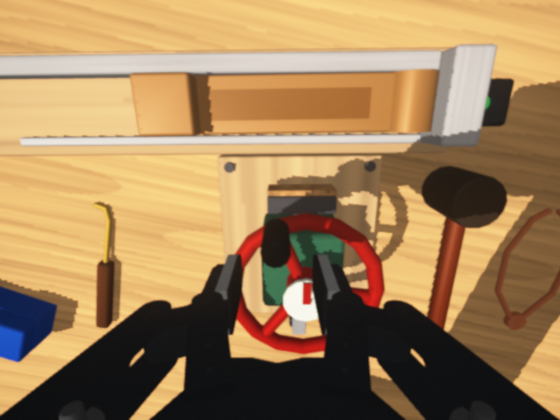

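The wrist view shows the post at u≈276, spanning v 225–262 and between the finger planes, with the cap at (302,298) and the scroll hard on the block. I'll check where the post's top and base should project.

```bash
python3 - <<'E'
from h import *
M=np.load("w3.npy"); c=dict(R=M[:,:3],t=M[:,3],vfov=71.76320634608813,cx=276.903,cy=211.721)
print(proj(c,toW(q,[(-11,-34.5,154),(-11,-34.5,112),(-60,-60,125),(-13.4,-37.6,179)])).round(0), toC(q,-c["R"].T@c["t"]))
for z in (154,): print([toC(q,back(c,(276,v),z/1000)).round(1) for v in (252,256,260)])
s=toC(q,manip.observe()["position"]);print(s)
E
```

```text
[[271. 259.]
 [273. 231.]
 [309. 301.]
 [276. 286.]] [ 65.78902526 -39.89951158 303.58517596]
[array([ -6.9, -37.3, 154. ]), array([ -9.4, -37.3, 154. ]), array([-11.9, -37.3, 154. ])]
[-12.38206412 -36.34959478 233.09624989]
```

Call:
{"name": "servo_tool", "arguments": {"motion": [{"grip": 0.1, "tx": 0.2, "ty": 0, "tz": 2, "roll": 0}, {"grip": 0.1, "tx": 0, "ty": 0, "tz": 2, "roll": 0}, {"grip": 1, "tx": 0, "ty": 0, "tz": 0, "roll": 0}, {"grip": 1, "tx": 0, "ty": 0, "tz": 0, "roll": 0}, {"grip": 1, "tx": 0, "ty": 0, "tz": 0, "roll": 0}], "squeeze": 30}}

```text
time_s: 7.08
position: [0.5638, -0.0688, 0.1934]
ee_rot: [0.994, 0.105, -0.002, -0.007]
contact_force: [-2.3, 0.7, -13.2]
gripper_width: 0.2
grip_force: 29.5
```

```bash
cat > circ.py <<'E'
from h import *
import sys
# print tool-frame rows for an arc: from current TCP, wheel angle step (deg, cw), n rows, radius 55 about hub; yaw_c current
s,R,y=pose(); p=toC(q,s["position"]); d=p[:2]-[-60,-60]
a0=np.degrees(np.arctan2(d[1],d[0])); print("bearing",a0.round(1),"rad",np.hypot(*d).round(1),"z",p[2].round(1),"yaw_c",(y-q[2]).round(3),"F",s["contact_force"].round(1),"w",s["gripper_width"].round(3),"t",s["time_s"])
if len(sys.argv)>1:
    a,st,n=map(float,sys.argv[1:4])
    t=np.radians(a-st*np.arange(n+1)); P=55*np.c_[np.cos(t),np.sin(t)]; D=np.diff(P,axis=0)/10
    for i,v in enumerate(D): print(i,round(a-st*(i+1),1),"tx %.2f ty %.2f"%(v[0],-v[1]))
E
python3 circ.py 25 15 24
```

```text
Traceback (most recent call last):
  File "circ.py", line 5, in <module>
    a0=np.degrees(np.arctan2(d[1],d[0])); print("bearing",a0.round(1),"rad",np.hypot(*d).round(1),"z",p[2].round(1),"yaw_c",(y-q[2]).round(3),"F",s["contact_force"].round(1),"w",s["gripper_width"].round(3),"t",s["time_s"])
                                                                                                                                                                                  ^^^^^^^^^^^^^^^^^^^^^^^^
AttributeError: 'float' object has no attribute 'round'
```

```bash
sed -i 's/s\["gripper_width"\].round(3)/s["gripper_width"]/' circ.py; python3 circ.py 25 15 24
```

```text
bearing 27.2 rad 56.6 z 193.4 yaw_c 0.001 F [ -2.3   0.7 -13.2] w 0.19981458691947707 t 7.075
0 10.0 tx 0.43 ty 1.37
1 -5.0 tx 0.06 ty 1.43
2 -20.0 tx -0.31 ty 1.40
3 -35.0 tx -0.66 ty 1.27
4 -50.0 tx -0.97 ty 1.06
5 -65.0 tx -1.21 ty 0.77
6 -80.0 tx -1.37 ty 0.43
7 -95.0 tx -1.43 ty 0.06
8 -110.0 tx -1.40 ty -0.31
9 -125.0 tx -1.27 ty -0.66
10 -140.0 tx -1.06 ty -0.97
11 -155.0 tx -0.77 ty -1.21
12 -170.0 tx -0.43 ty -1.37
13 -185.0 tx -0.06 ty -1.43
14 -200.0 tx 0.31 ty -1.40
15 -215.0 tx 0.66 ty -1.27
16 -230.0 tx 0.97 ty -1.06
17 -245.0 tx 1.21 ty -0.77
18 -260.0 tx 1.37 ty -0.43
19 -275.0 tx 1.43 ty -0.06
20 -290.0 tx 1.40 ty 0.31
21 -305.0 tx 1.27 ty 0.66
22 -320.0 tx 1.06 ty 0.97
23 -335.0 tx 0.77 ty 1.21
```

Call:
{"name": "servo_tool", "arguments": {"motion": [{"grip": 1, "tx": 0.43, "ty": 1.37, "tz": 0, "roll": 0}, {"grip": 1, "tx": 0.06, "ty": 1.43, "tz": 0, "roll": 0}, {"grip": 1, "tx": -0.31, "ty": 1.4, "tz": 0, "roll": 0}, {"grip": 1, "tx": -0.66, "ty": 1.27, "tz": 0, "roll": 0}]}}

```text
time_s: 7.58
position: [0.5729, -0.1235, 0.1944]
ee_rot: [0.994, 0.105, 0.001, -0.007]
contact_force: [6.0, 4.9, -6.5]
gripper_width: 0.2
grip_force: 29.8
```

```bash
python3 circ.py
```

```text
bearing -31.7 rad 56.2 z 194.4 yaw_c 0.001 F [ 6.   4.9 -6.5] w 0.19969489836739893 t 7.575
```

Call:
{"name": "servo_tool", "arguments": {"motion": [{"grip": 1, "tx": -0.97, "ty": 1.06, "tz": 0, "roll": 0}, {"grip": 1, "tx": -1.21, "ty": 0.77, "tz": 0, "roll": 0}, {"grip": 1, "tx": -1.37, "ty": 0.43, "tz": 0, "roll": 0}, {"grip": 1, "tx": -1.43, "ty": 0.06, "tz": 0, "roll": 0}]}}

```text
time_s: 8.07
position: [0.5293, -0.1569, 0.1949]
ee_rot: [0.994, 0.105, 0.002, -0.006]
contact_force: [5.9, 5.0, -6.7]
gripper_width: 0.199
grip_force: 29.5
```

Call:
{"name": "servo_tool", "arguments": {"motion": [{"grip": 1, "tx": -1.4, "ty": -0.31, "tz": 0, "roll": 0}, {"grip": 1, "tx": -1.27, "ty": -0.66, "tz": 0, "roll": 0}, {"grip": 1, "tx": -1.06, "ty": -0.97, "tz": 0, "roll": 0}, {"grip": 1, "tx": -0.77, "ty": -1.21, "tz": 0, "roll": 0}]}}

```text
time_s: 8.57
position: [0.4752, -0.142, 0.1957]
ee_rot: [0.995, 0.102, -0.003, 0.003]
contact_force: [-16.6, -31.7, 2.0]
gripper_width: 0.201
grip_force: 30.7
```

```bash
python3 circ.py
```

```text
bearing -152.2 rad 58.4 z 195.7 yaw_c -0.006 F [-16.6 -31.7   2. ] w 0.20114331804754007 t 8.575
```

Call:
{"name": "servo_tool", "arguments": {"motion": [{"grip": 1, "tx": 0, "ty": 0, "tz": 0, "roll": 0}, {"grip": 1, "tx": 0, "ty": 0, "tz": 0, "roll": 0}]}}

```text
time_s: 8.82
position: [0.4733, -0.1404, 0.1955]
ee_rot: [0.995, 0.103, -0.005, 0.001]
contact_force: [-19.7, -22.1, 6.1]
gripper_width: 0.2
grip_force: 30.8
```

```bash
python3 circ.py; python3 - <<'E'
from h import *
s=manip.observe(); print(s["joint_positions"].round(3),s["moment"].round(2))
c=imaging.calibration("wrist"); np.save("w4.npy",np.c_[c['R'],c['t']])
a=imaging.snapshot("scene")[170:320,190:340]; w=imaging.snapshot("wrist"); b=imaging.snapshot("side")[170:320,220:370]
z=lambda i,x,y:cv2.resize(i,(x,y),interpolation=2)
cv2.imwrite("pics/c4.png",np.vstack([np.hstack([z(a,400,300),z(b,400,300)]),np.hstack([z(w,400,300),z(w[180:360,180:420],400,300)])]))
E
```

```text
bearing -154.6 rad 58.9 z 195.5 yaw_c -0.005 F [-19.7 -22.1   6.1] w 0.2000898345308896 t 8.825
[-0.286  0.096 -0.312  1.171 -0.005  2.65 ] [-4.44  3.71 -0.3 ]
```

View pics/c4.png

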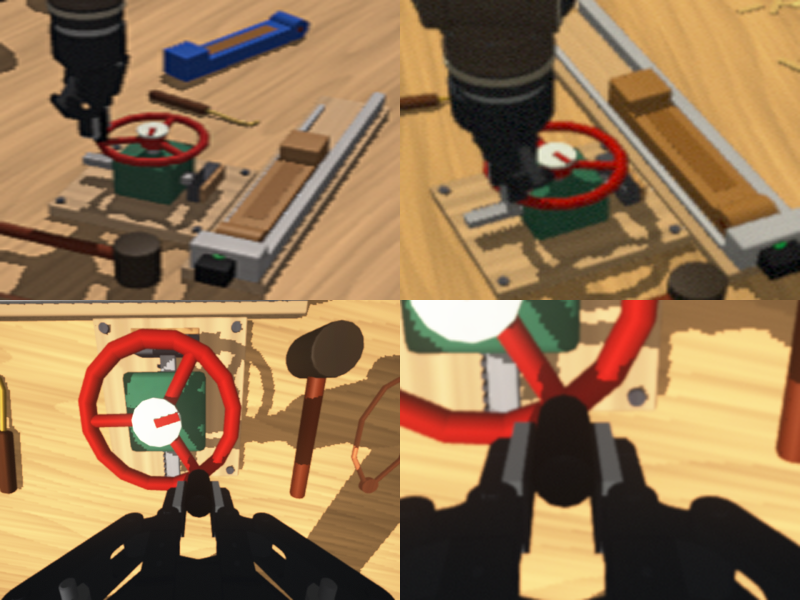

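The views show the shaft has already turned: in the wrist view the pointer points right and slightly up, about 75° clockwise. The post sits well forward in the pads, so it's slipping. I'll locate it, then release and re-centre the grip.

```bash
python3 - <<'E'
from h import *
M=np.load("w4.npy"); c=dict(R=M[:,:3],t=M[:,3],vfov=71.76320634608813,cx=276.903,cy=211.721)
print("edge",toC(q,back(c,(276,303),.154)).round(1))
# cap / pointer in wrist image (lower-left panel scale 1.4)
for n,uv,z in [("cap",(157*1.4,(422-300)*1.4),125),("tip",(178*1.4,(420-300)*1.4),127),("root",(157*1.4,(424-300)*1.4),127)]: print(n,toC(q,back(c,uv,z/1000)).round(1))
w=imaging.snapshot("wrist"); cv2.imwrite("pics/w4.png",w)
x=w.astype(int); hs=cv2.cvtColor(w,cv2.COLOR_BGR2HSV)
cap=((hs[...,1]<50)&(hs[...,2]>170)).astype(np.uint8); n,l,st,ce=cv2.connectedComponentsWithStats(cap)
for i in range(1,n):
    if st[i,4]>150: print(st[i],ce[i])
E
```

```text
edge [-114.1  -86.   154. ]
cap [-59.1 -58.8 125. ]
tip [-57.4 -73.4 127. ]
root [-60.1 -59.2 127. ]
[225  82  19  17 157] [237.19745223  91.47770701]
[ 185  136   69   70 3258] [216.36279926 171.43861265]
[232 214  18  33 506] [240.6284585  230.41106719]
```

Call:
{"name": "servo_tool", "arguments": {"motion": [{"grip": 0.2, "tx": 0, "ty": 0, "tz": 0, "roll": 0}, {"grip": 0.2, "tx": 0.3, "ty": 0.25, "tz": 0, "roll": 0}, {"grip": 0.2, "tx": 0, "ty": 0, "tz": 0, "roll": 0}], "squeeze": 25}}

```text
time_s: 9.4
position: [0.4812, -0.1374, 0.1947]
ee_rot: [0.994, 0.105, 0.0, -0.006]
contact_force: [0.5, 0.8, -0.1]
gripper_width: 0.4
grip_force: 0.0
```

```bash
python3 circ.py; python3 - <<'E'
from h import *
c=imaging.calibration("wrist"); w=imaging.snapshot("wrist")
hs=cv2.cvtColor(w,cv2.COLOR_BGR2HSV)
cap=((hs[...,1]<50)&(hs[...,2]>170)).astype(np.uint8); n,l,st,ce=cv2.connectedComponentsWithStats(cap)
i=1+st[1:,4].argmax(); b=st[i]; print(b, toC(q,back(c,(b[0]+b[2]/2,b[1]+b[3]/2),.125)).round(1))
# dark post column profile near u=276
g=cv2.cvtColor(w,cv2.COLOR_BGR2GRAY)
for u in (272,276,280): print(u,g[225:330:3,u])
for v in (260,275,285,295): print(v,g[v,236:322:3])
np.save("w5.npy",np.c_[c['R'],c['t']]); cv2.imwrite("pics/w5.png",w)
E
```

```text
bearing -151.8 rad 50.8 z 194.7 yaw_c 0.0 F [ 0.5  0.8 -0.1] w 0.40006211668418307 t 9.4
[   0    3  399   15 4707] [ 17.2 -51.9 125. ]
272 [ 96 117  95  58  57  56  58  57  56  56  45  29  29  27  27  27  25  25
  24  24  25  24  23  25  25  24  23  24  23  22  21  26 186 208 201]
276 [ 84 119 119 117  97  61  54  55  55  53  29  28  27  27  26  25  25  25
  24  25  24  24  24  27  25  24  23  23  23  23  22  21  99 210 199]
280 [138 221 202 214 217 216 177  81  53  44  28  27  27  27  26  25  25  25
  23  23  23  23  24  27  24  23  23  23  23  22  22  21  38 210 201]
260 [ 95  81  35 100 177 127  69  52  52  53  50  29  28  28  27  28  26  26
  27  28  59 158 200 204 161  31  60  92  93]
275 [ 55  31  31  49  86  83  72  60  58  58  28  25  25  25  26  25  25  25
  24  25  43 201 207 208 150  28  29  37  90]
285 [ 28  28  28  73 219 221 221 221 221 183  25  25  25  24  24  24  23  23
  23  23  25 175 212 210 140  27  26  27  42]
295 [ 28  26  26 171 211 210 210 210 210  95  24  23  24  26  26  25  25  25
  24  23  22  89 210 210 201  32  25  24  31]
```

```bash
python3 - <<'E'
from h import *
M=np.load("w5.npy"); c=dict(R=M[:,:3],t=M[:,3],vfov=71.76320634608813,cx=276.903,cy=211.721)
print(toC(q,back(c,(280,321),.154)).round(1),toC(q,back(c,(281,305),.154)).round(1))
print(proj(c,toW(q,[(-107,-86,154),(-98,-86,154),(-116,-86,154),(-107,-77,154),(-107,-95,154)])).round(0))
E
```

```text
[-114.3  -86.   154. ] [-105.7  -86.4  154. ]
[[280. 307.]
 [280. 290.]
 [280. 324.]
 [260. 307.]
 [300. 308.]]
```

Call:
{"name": "servo_tool", "arguments": {"motion": [{"grip": 0.2, "tx": -0.2, "ty": 0.25, "tz": 0, "roll": 0}, {"grip": 1, "tx": 0, "ty": 0, "tz": 0, "roll": 0}, {"grip": 1, "tx": 0, "ty": 0, "tz": 0, "roll": 0}, {"grip": 1, "tx": 0, "ty": 0, "tz": 0, "roll": 0}], "squeeze": 25}}

```text
time_s: 9.95
position: [0.4788, -0.1402, 0.194]
ee_rot: [0.994, 0.105, -0.001, -0.006]
contact_force: [-0.5, 0.0, -0.0]
gripper_width: 0.202
grip_force: 25.1
```

```bash
python3 circ.py -151 15 24
```

```text
bearing -151.2 rad 54.5 z 194.0 yaw_c 0.0 F [-0.5  0.  -0. ] w 0.2016819529734485 t 9.95
0 -166.0 tx -0.53 ty -1.34
1 -181.0 tx -0.16 ty -1.43
2 -196.0 tx 0.21 ty -1.42
3 -211.0 tx 0.57 ty -1.32
4 -226.0 tx 0.89 ty -1.12
5 -241.0 tx 1.15 ty -0.85
6 -256.0 tx 1.34 ty -0.53
7 -271.0 tx 1.43 ty -0.16
8 -286.0 tx 1.42 ty 0.21
9 -301.0 tx 1.32 ty 0.57
10 -316.0 tx 1.12 ty 0.89
11 -331.0 tx 0.85 ty 1.15
12 -346.0 tx 0.53 ty 1.34
13 -361.0 tx 0.16 ty 1.43
14 -376.0 tx -0.21 ty 1.42
15 -391.0 tx -0.57 ty 1.32
16 -406.0 tx -0.89 ty 1.12
17 -421.0 tx -1.15 ty 0.85
18 -436.0 tx -1.34 ty 0.53
19 -451.0 tx -1.43 ty 0.16
20 -466.0 tx -1.42 ty -0.21
21 -481.0 tx -1.32 ty -0.57
22 -496.0 tx -1.12 ty -0.89
23 -511.0 tx -0.85 ty -1.15
```

Perfect centring, with no residual force. I continue.

Call:
{"name": "servo_tool", "arguments": {"motion": [{"grip": 1, "tx": -0.53, "ty": -1.34, "tz": 0, "roll": 0}, {"grip": 1, "tx": -0.16, "ty": -1.43, "tz": 0, "roll": 0}, {"grip": 1, "tx": 0.21, "ty": -1.42, "tz": 0, "roll": 0}, {"grip": 1, "tx": 0.57, "ty": -1.32, "tz": 0, "roll": 0}]}}

```text
time_s: 10.45
position: [0.4675, -0.0871, 0.1944]
ee_rot: [0.995, 0.104, -0.002, -0.004]
contact_force: [2.6, -8.1, -4.1]
gripper_width: 0.202
grip_force: 24.7
```

```bash
python3 circ.py
```

```text
bearing 149.6 rad 55.4 z 194.4 yaw_c -0.002 F [ 2.6 -8.1 -4.1] w 0.20209124971207906 t 10.45
```

Call:
{"name": "servo_tool", "arguments": {"motion": [{"grip": 1, "tx": 0.89, "ty": -1.12, "tz": 0, "roll": 0}, {"grip": 1, "tx": 1.15, "ty": -0.85, "tz": 0, "roll": 0}, {"grip": 1, "tx": 1.34, "ty": -0.53, "tz": 0, "roll": 0}, {"grip": 1, "tx": 1.43, "ty": -0.16, "tz": 0, "roll": 0}]}}

```text
time_s: 10.95
position: [0.5081, -0.0497, 0.1945]
ee_rot: [0.994, 0.105, -0.003, -0.006]
contact_force: [-6.5, 0.4, 1.1]
gripper_width: 0.199
grip_force: 25.5
```

```bash
python3 circ.py
```

```text
bearing 90.1 rad 56.2 z 194.5 yaw_c -0.0 F [-6.5  0.4  1.1] w 0.19862692129768605 t 10.95
```

Call:
{"name": "servo_tool", "arguments": {"motion": [{"grip": 1, "tx": 1.42, "ty": 0.21, "tz": 0, "roll": 0}, {"grip": 1, "tx": 1.32, "ty": 0.57, "tz": 0, "roll": 0}, {"grip": 1, "tx": 1.12, "ty": 0.89, "tz": 0, "roll": 0}, {"grip": 1, "tx": 0.85, "ty": 1.15, "tz": 0, "roll": 0}]}}

```text
time_s: 11.45
position: [0.567, -0.0595, 0.1966]
ee_rot: [0.994, 0.108, 0.007, -0.016]
contact_force: [23.3, 37.4, -3.9]
gripper_width: 0.152
grip_force: 29.1
```

```bash
python3 circ.py
```

```text
bearing 31.8 rad 65.2 z 196.6 yaw_c 0.006 F [23.3 37.4 -3.9] w 0.1519816632639091 t 11.45
```

The post slips under pure rotation, because the sliding turn uses up the pad friction. I'll let go, rise, unwind the wrist, and then turn with the roll following the wheel.

Call:
{"name": "servo_tool", "arguments": {"motion": [{"grip": 0, "tx": 0, "ty": 0, "tz": 0, "roll": 0}, {"grip": 0, "tx": 0, "ty": 0, "tz": 0, "roll": 0}, {"grip": 0, "tx": 0, "ty": 0, "tz": -3, "roll": 0}, {"grip": 0, "tx": 0, "ty": 0, "tz": -4, "roll": 0}, {"grip": 0, "tx": -1, "ty": 0, "tz": -4, "roll": -0.18}]}}

```text
time_s: 12.08
position: [0.5521, -0.071, 0.3053]
ee_rot: [0.981, 0.196, -0.001, -0.006]
contact_force: [0.1, 1.1, 0.1]
gripper_width: 0.498
grip_force: 0.0
```

Call:
{"name": "servo_tool", "arguments": {"motion": [{"grip": 0, "tx": 0, "ty": 0, "tz": 0, "roll": -0.18}, {"grip": 0, "tx": 0, "ty": 0, "tz": 0, "roll": -0.18}, {"grip": 0, "tx": 0, "ty": 0, "tz": 0, "roll": -0.18}, {"grip": 0, "tx": 0, "ty": 0, "tz": 0, "roll": -0.18}, {"grip": 0, "tx": 0, "ty": 0, "tz": 0, "roll": -0.18}]}}

```text
time_s: 12.7
position: [0.552, -0.0711, 0.3045]
ee_rot: [0.797, 0.604, 0.002, -0.006]
contact_force: [-0.3, 0.4, -0.1]
gripper_width: 0.501
grip_force: 0.0
```

Call:
{"name": "servo_tool", "arguments": {"motion": [{"grip": 0, "tx": 0, "ty": 0, "tz": 0, "roll": -0.18}, {"grip": 0, "tx": 0, "ty": 0, "tz": 0, "roll": -0.18}, {"grip": 0, "tx": 0, "ty": 0, "tz": 0, "roll": -0.18}, {"grip": 0, "tx": 0, "ty": 0, "tz": 0, "roll": -0.18}, {"grip": 0, "tx": 0, "ty": 0, "tz": 0, "roll": -0.18}]}}

```text
time_s: 13.32
position: [0.552, -0.0711, 0.3045]
ee_rot: [0.455, 0.89, 0.005, -0.004]
contact_force: [0.2, -0.9, -0.1]
gripper_width: 0.495
grip_force: 0.0
```

Call:
{"name": "servo_tool", "arguments": {"motion": [{"grip": 0, "tx": 0, "ty": 0, "tz": 0, "roll": -0.18}, {"grip": 0, "tx": 0, "ty": 0, "tz": 0, "roll": -0.18}, {"grip": 0, "tx": 0, "ty": 0, "tz": 0, "roll": -0.18}, {"grip": 0, "tx": 0, "ty": 0, "tz": 0, "roll": -0.18}, {"grip": 0, "tx": 0, "ty": 0, "tz": 0, "roll": -0.18}]}}

```text
time_s: 13.95
position: [0.552, -0.0711, 0.3045]
ee_rot: [0.023, 1.0, 0.006, -0.002]
contact_force: [0.2, 0.0, -0.4]
gripper_width: 0.499
grip_force: 0.0
```

Call:
{"name": "servo_tool", "arguments": {"motion": [{"grip": 0, "tx": 0, "ty": 0, "tz": 0, "roll": -0.18}, {"grip": 0, "tx": 0, "ty": 0, "tz": 0, "roll": -0.18}, {"grip": 0, "tx": 0, "ty": 0, "tz": 0, "roll": -0.18}, {"grip": 0, "tx": 0, "ty": 0, "tz": 0, "roll": -0.18}, {"grip": 0, "tx": 0, "ty": 0, "tz": 0, "roll": 0}]}}

```text
time_s: 14.58
position: [0.552, -0.0711, 0.3045]
ee_rot: [-0.327, 0.945, 0.006, 0.001]
contact_force: [-0.2, 0.2, 0.8]
gripper_width: 0.499
grip_force: 0.0
```

```bash
python3 circ.py; cat > ptr.py <<'E'
from h import *
from scipy import ndimage
def look(name="wrist",save=None):
    c=imaging.calibration(name); w=imaging.snapshot(name)
    if save: cv2.imwrite(f"pics/{save}.png",w); np.save(save,np.c_[c['R'],c['t']])
    h0=proj(c,toW(q,[(-60,-60,125)]))[0]; print(name,"hub px",h0.round(0))
    # rectify plane z=127 (pointer) about hub, 0.2 mm/px -> image axes: col=+x, row=-y cradle
    def rect(z,L,s):
        g=np.arange(-L,L+s/2,s); X,Y=np.meshgrid(g,-g)
        uv=proj(c,toW(q,np.c_[X.ravel()-60,Y.ravel()-60,np.full(X.size,z)])).reshape(*X.shape,2).astype(np.float32)
        return cv2.remap(w,uv[...,0],uv[...,1],cv2.INTER_LINEAR),X,Y
    im,X,Y=rect(125.5,24,.25); hs=cv2.cvtColor(im,cv2.COLOR_BGR2HSV)
    cap=(hs[...,1]<60)&(hs[...,2]>150); l,n=ndimage.label(cap)
    if n:
        k=1+np.argmax(ndimage.sum(cap,l,range(1,n+1))); pts=np.argwhere(l==k)[:,::-1].astype(np.int32)
        (cx,cy),r=cv2.minEnclosingCircle(pts); C=np.array([X[0,int(cx)],Y[int(cy),0]])
        red=(hs[...,1]>130)&((hs[...,0]<12)|(hs[...,0]>168))&(np.hypot(X-C[0],Y-C[1])<15)
        d=np.array([X[red].mean()-C[0],Y[red].mean()-C[1]]) if red.any() else [0,0]
        print("cap off",C.round(1),"r",r*.25,"red",red.sum(),"pointer cw deg",np.degrees(-np.arctan2(d[1],d[0])).round(1)%360,"len",np.hypot(*d).round(1))
    im2,X,Y=rect(154,75,.5); g=cv2.cvtColor(im2,cv2.COLOR_BGR2GRAY); rr=np.hypot(X,Y)
    dk=ndimage.uniform_filter((g<45).astype(float),33); dk[(rr<46)|(rr>64)]=0
    for _ in range(3):
        i=np.unravel_index(dk.argmax(),dk.shape); print("dark disk",X[i]-60,Y[i]-60,"bearing",np.degrees(np.arctan2(Y[i],X[i])).round(1),dk[i].round(2)); dk[np.hypot(X-X[i],Y-Y[i])<15]=0
E
python3 -c "
from ptr import *
print(manip.observe()['joint_positions'].round(2))
look('wrist','w6'); look('scene','s6'); look('side','d6')"
```

```text
bearing 34.2 rad 46.3 z 304.5 yaw_c -2.685 F [-0.2  0.2  0.8] w 0.49919213150212904 t 14.575
[-0.13  0.19  0.04  1.42  0.01 -0.8 ]
wrist hub px [268. 157.]
cap off [0.2 1.8] r 17.47755241394043 red 1314 pointer cw deg 246.4 len 7.0
dark disk -27.0 -27.5 bearing 44.6 0.8
dark disk -14.0 -20.0 bearing 41.0 0.4
dark disk -27.0 -12.5 bearing 55.2 0.09
scene hub px [246. 234.]
cap off [1.2 1. ] r 17.64706802368164 red 717 pointer cw deg 244.5 len 9.4
dark disk -19.0 -30.5 bearing 35.7 0.98
dark disk -1.0 -66.5 bearing -6.3 0.91
dark disk -10.0 -42.5 bearing 19.3 0.85
side hub px [279. 248.]
cap off [-1.   3.2] r 17.25982093811035 red 999 pointer cw deg 253.7 len 8.7
dark disk -82.0 -120.0 bearing -110.1 0.99
dark disk -25.5 -29.5 bearing 41.5 0.83
dark disk -31.0 -112.5 bearing -61.1 0.78
```

```bash
python3 -c "
from h import *
delta((-19.8,-22.5,194),-2.391)"
```

```text
roll -0.295 dt cm [-0.92  0.72 11.06] cradle [-21.6 -34.  304.6] F [-0.3  1.1 -1.1] t 14.725
```

Call:
{"name": "servo_tool", "arguments": {"motion": [{"grip": 0, "tx": 0, "ty": 0, "tz": 0, "roll": -0.15}, {"grip": 0, "tx": 0, "ty": 0, "tz": 0, "roll": -0.145}, {"grip": 0, "tx": -0.9, "ty": 0.7, "tz": 5, "roll": 0}, {"grip": 0, "tx": 0, "ty": 0, "tz": 3, "roll": 0}, {"grip": 0, "tx": 0, "ty": 0, "tz": 3, "roll": 0}]}}

```text
time_s: 15.35
position: [0.551, -0.0584, 0.1936]
ee_rot: [-0.463, 0.887, 0.006, 0.001]
contact_force: [0.7, -0.1, 0.1]
gripper_width: 0.495
grip_force: 0.0
```

Call:
{"name": "servo_tool", "arguments": {"motion": [{"grip": 1, "tx": 0, "ty": 0, "tz": 0, "roll": 0}, {"grip": 1, "tx": 0, "ty": 0, "tz": 0, "roll": 0}, {"grip": 1, "tx": 0, "ty": 0, "tz": 0, "roll": 0}, {"grip": 1, "tx": 0, "ty": 0, "tz": 0, "roll": 0}], "squeeze": 30}}

```text
time_s: 15.85
position: [0.5508, -0.0587, 0.1948]
ee_rot: [-0.463, 0.886, 0.006, 0.001]
contact_force: [-3.4, -1.3, -8.6]
gripper_width: 0.202
grip_force: 29.7
```

```bash
python3 circ.py; python3 -c "
from ptr import *
look('scene')"
```

```text
bearing 44.1 rad 55.3 z 194.8 yaw_c -2.389 F [-3.4 -1.3 -8.6] w 0.2021993911758281 t 15.85
scene hub px [246. 234.]
cap off [1.5 0.8] r 17.742788314819336 red 690 pointer cw deg 243.7 len 9.6
dark disk -28.5 -6.0 bearing 59.7 1.0
dark disk -16.5 -15.0 bearing 46.0 1.0
dark disk -26.5 -26.5 bearing 45.0 0.99
```

Call:
{"name": "servo_tool", "arguments": {"motion": [{"grip": 1, "tx": 0.08, "ty": -0.96, "tz": 0, "roll": 0.175}, {"grip": 1, "tx": 0, "ty": 0, "tz": 0, "roll": 0}]}}

```text
time_s: 16.15
position: [0.5583, -0.065, 0.1946]
ee_rot: [-0.385, 0.923, 0.006, 0.0]
contact_force: [-3.8, -1.1, -5.4]
gripper_width: 0.2
grip_force: 29.9
```

```bash
python3 circ.py
```

```text
bearing 33.9 rad 55.1 z 194.6 yaw_c -2.562 F [-3.8 -1.1 -5.4] w 0.1999951953097233 t 16.15
```

Call:
{"name": "servo_tool", "arguments": {"motion": [{"grip": 1, "tx": 0.08, "ty": -0.96, "tz": 0, "roll": 0.175}, {"grip": 1, "tx": 0.08, "ty": -0.96, "tz": 0, "roll": 0.175}, {"grip": 1, "tx": 0.08, "ty": -0.96, "tz": 0, "roll": 0.175}, {"grip": 1, "tx": 0.08, "ty": -0.96, "tz": 0, "roll": 0.175}, {"grip": 1, "tx": 0.08, "ty": -0.96, "tz": 0, "roll": 0.175}]}}

```text
time_s: 16.77
position: [0.5737, -0.1081, 0.1942]
ee_rot: [0.044, 0.999, 0.007, -0.003]
contact_force: [-9.6, 3.4, -3.1]
gripper_width: 0.2
grip_force: 30.3
```

```bash
python3 circ.py
```

```text
bearing -15.7 rad 53.9 z 194.2 yaw_c 2.843 F [-9.6  3.4 -3.1] w 0.20021725232470594 t 16.775
```

Call:
{"name": "servo_tool", "arguments": {"motion": [{"grip": 1, "tx": 0.08, "ty": -0.96, "tz": 0, "roll": 0.175}, {"grip": 1, "tx": 0.08, "ty": -0.96, "tz": 0, "roll": 0.175}, {"grip": 1, "tx": 0.08, "ty": -0.96, "tz": 0, "roll": 0.175}, {"grip": 1, "tx": 0.08, "ty": -0.96, "tz": 0, "roll": 0.175}, {"grip": 1, "tx": 0.08, "ty": -0.96, "tz": 0, "roll": 0.175}]}}

```text
time_s: 17.4
position: [0.5508, -0.1476, 0.1941]
ee_rot: [0.463, 0.886, 0.006, -0.005]
contact_force: [-5.8, 7.1, -3.4]
gripper_width: 0.2
grip_force: 30.1
```

```bash
python3 circ.py
```

```text
bearing -66.4 rad 53.0 z 194.1 yaw_c 1.969 F [-5.8  7.1 -3.4] w 0.2004358901777103 t 17.4
```

Call:
{"name": "servo_tool", "arguments": {"motion": [{"grip": 1, "tx": 0.05, "ty": -0.96, "tz": 0, "roll": 0.175}, {"grip": 1, "tx": 0.08, "ty": -0.96, "tz": 0, "roll": 0.175}, {"grip": 1, "tx": 0.08, "ty": -0.96, "tz": 0, "roll": 0.175}, {"grip": 1, "tx": 0.08, "ty": -0.96, "tz": 0, "roll": 0.175}, {"grip": 1, "tx": 0.08, "ty": -0.96, "tz": 0, "roll": 0.175}]}}

```text
time_s: 18.02
position: [0.5063, -0.1559, 0.1944]
ee_rot: [0.795, 0.607, 0.005, -0.006]
contact_force: [0.7, 7.6, -5.9]
gripper_width: 0.203
grip_force: 29.7
```

```bash
python3 circ.py
```

```text
bearing -116.9 rad 53.1 z 194.4 yaw_c 1.095 F [ 0.7  7.6 -5.9] w 0.20295492542394114 t 18.025
```

Call:
{"name": "servo_tool", "arguments": {"motion": [{"grip": 1, "tx": 0.08, "ty": -0.96, "tz": 0, "roll": 0.175}, {"grip": 1, "tx": 0.08, "ty": -0.96, "tz": 0, "roll": 0.175}, {"grip": 1, "tx": 0.08, "ty": -0.96, "tz": 0, "roll": 0.175}, {"grip": 1, "tx": 0.08, "ty": -0.96, "tz": 0, "roll": 0.175}]}}

```text
time_s: 18.52
position: [0.4756, -0.135, 0.1947]
ee_rot: [0.955, 0.297, 0.002, -0.006]
contact_force: [2.6, 3.5, -8.5]
gripper_width: 0.202
grip_force: 29.6
```

Call:
{"name": "servo_tool", "arguments": {"motion": [{"grip": 1, "tx": 0.08, "ty": -0.96, "tz": 0, "roll": 0.175}, {"grip": 1, "tx": 0.08, "ty": -0.96, "tz": 0, "roll": 0.175}, {"grip": 1, "tx": 0.08, "ty": -0.96, "tz": 0, "roll": 0.175}, {"grip": 1, "tx": 0, "ty": 0, "tz": 0, "roll": 0}]}}

```text
time_s: 19.02
position: [0.4655, -0.1084, 0.1948]
ee_rot: [0.999, 0.043, -0.0, -0.006]
contact_force: [-0.6, 0.5, -7.1]
gripper_width: 0.2
grip_force: 29.8
```

```bash
python3 circ.py; python3 -c "
from ptr import *
print(manip.observe()['joint_positions'].round(2))
look('wrist'); look('scene'); look('side')" | grep -v dark
```

```text
bearing 172.0 rad 54.6 z 194.8 yaw_c -0.124 F [-0.6  0.5 -7.1] w 0.20021063211079265 t 19.025
[-0.23  0.06 -0.35  1.16  0.01  2.82]
wrist hub px [278. 171.]
cap off [0.2 1.8] r 17.112295150756836 red 1393 pointer cw deg 111.2 len 7.3
scene hub px [246. 234.]
cap off [1.5 0.8] r 17.65580177307129 red 539 pointer cw deg 127.3 len 5.9
side hub px [279. 248.]
cap off [-1.2  3.5] r 17.254226684570312 red 1041 pointer cw deg 108.7 len 6.9
```

Call:
{"name": "servo_tool", "arguments": {"motion": [{"grip": 0.2, "tx": 0, "ty": 0, "tz": 0, "roll": 0}, {"grip": 0.2, "tx": 0, "ty": 0, "tz": 0, "roll": 0}, {"grip": 0.2, "tx": 0, "ty": 0, "tz": 0, "roll": -0.18}, {"grip": 0.2, "tx": 0, "ty": 0, "tz": 0, "roll": -0.18}, {"grip": 0.2, "tx": 0, "ty": 0, "tz": 0, "roll": -0.18}]}}

```text
time_s: 19.8
position: [0.4657, -0.1092, 0.1951]
ee_rot: [0.951, 0.308, 0.001, -0.006]
contact_force: [-0.8, 1.1, 1.2]
gripper_width: 0.403
grip_force: 0.0
```

Call:
{"name": "servo_tool", "arguments": {"motion": [{"grip": 0.2, "tx": 0, "ty": 0, "tz": 0, "roll": -0.18}, {"grip": 0.2, "tx": 0, "ty": 0, "tz": 0, "roll": -0.18}, {"grip": 0.2, "tx": 0, "ty": 0, "tz": 0, "roll": -0.18}]}}

```text
time_s: 20.18
position: [0.4657, -0.1092, 0.1951]
ee_rot: [0.835, 0.551, 0.003, -0.005]
contact_force: [0.2, -0.7, -0.4]
gripper_width: 0.403
grip_force: 0.0
```

```bash
python3 circ.py; python3 - <<'E'
from ptr import *
c=imaging.calibration("wrist"); w=imaging.snapshot("wrist"); s=imaging.snapshot("side")
cs=imaging.calibration("side"); cc=imaging.calibration("scene"); e=imaging.snapshot("scene")
def rect(c,w,z,L,n=400):
    g=np.linspace(-L,L,n); X,Y=np.meshgrid(g,-g)
    uv=proj(c,toW(q,np.c_[X.ravel()-60,Y.ravel()-60,np.full(X.size,z)])).reshape(n,n,2).astype(np.float32)
    o=cv2.remap(w,uv[...,0],uv[...,1],cv2.INTER_LINEAR); cv2.line(o,(200,0),(200,n),(255,255,0),1); cv2.line(o,(0,200),(n,200),(255,255,0),1); return o
cv2.imwrite("pics/ptr7.png",np.vstack([np.hstack([rect(c,w,127,25,300),rect(cs,s,127,25,300)]),np.hstack([rect(cc,e,127,25,300),cv2.resize(w,(300,300))])]))
E
```

```text
bearing 172.8 rad 54.5 z 195.1 yaw_c 0.956 F [ 0.2 -0.7 -0.4] w 0.4027402589680595 t 20.175
```

View pics/ptr7.png

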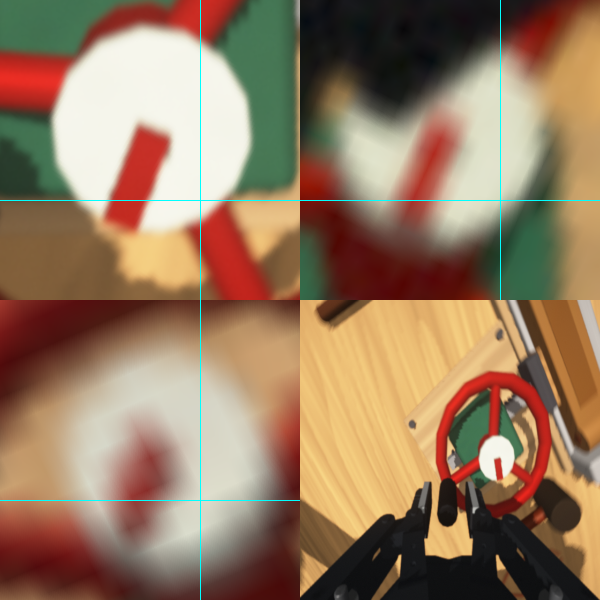

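Pointer in the rectified wrist view runs from (155,127) to (122,225), which is about 108.5° clockwise, and the side view agrees. So the shaft has turned about 468.5° and needs about 71.5° more. I'll grip again and turn.

Call:
{"name": "servo_tool", "arguments": {"motion": [{"grip": 0.2, "tx": 0, "ty": 0, "tz": 0, "roll": -0.18}, {"grip": 1, "tx": 0, "ty": 0, "tz": 0, "roll": 0}, {"grip": 1, "tx": 0, "ty": 0, "tz": 0, "roll": 0}, {"grip": 1, "tx": 0, "ty": 0, "tz": 0, "roll": 0}], "squeeze": 30}}

```text
time_s: 20.82
position: [0.4649, -0.109, 0.1947]
ee_rot: [0.784, 0.62, 0.002, -0.005]
contact_force: [-4.7, -1.0, 5.2]
gripper_width: 0.2
grip_force: 29.4
```

Call:
{"name": "servo_tool", "arguments": {"motion": [{"grip": 1, "tx": 0.96, "ty": -0.21, "tz": 0, "roll": 0.178}, {"grip": 1, "tx": 0.96, "ty": -0.21, "tz": 0, "roll": 0.178}, {"grip": 1, "tx": 0, "ty": 0, "tz": 0, "roll": 0}]}}

```text
time_s: 21.2
position: [0.4665, -0.089, 0.1948]
ee_rot: [0.882, 0.471, 0.001, -0.006]
contact_force: [-6.1, 0.2, 5.9]
gripper_width: 0.201
grip_force: 29.8
```

```bash
python3 circ.py
```

```text
bearing 151.7 rad 55.7 z 194.8 yaw_c 0.771 F [-6.1  0.2  5.9] w 0.20100091021678657 t 21.2
```

Call:
{"name": "servo_tool", "arguments": {"motion": [{"grip": 1, "tx": 0.96, "ty": -0.21, "tz": 0, "roll": 0.178}, {"grip": 1, "tx": 0.96, "ty": -0.21, "tz": 0, "roll": 0.178}, {"grip": 1, "tx": 0.96, "ty": -0.21, "tz": 0, "roll": 0.178}, {"grip": 1, "tx": 0.96, "ty": -0.21, "tz": 0, "roll": 0.178}, {"grip": 1, "tx": 0, "ty": 0, "tz": 0, "roll": 0}]}}

```text
time_s: 21.82
position: [0.4895, -0.0573, 0.1949]
ee_rot: [0.991, 0.134, -0.001, -0.007]
contact_force: [-6.2, 4.7, 6.1]
gripper_width: 0.197
grip_force: 30.2
```

```bash
python3 circ.py; cat > pca.py <<'E'
from ptr import *
def ptr(name):
    c=imaging.calibration(name); w=imaging.snapshot(name); n=301
    g=np.linspace(-25,25,n); X,Y=np.meshgrid(g,-g)
    uv=proj(c,toW(q,np.c_[X.ravel()-60,Y.ravel()-60,np.full(X.size,127)])).reshape(n,n,2).astype(np.float32)
    hs=cv2.cvtColor(cv2.remap(w,uv[...,0],uv[...,1],cv2.INTER_CUBIC),cv2.COLOR_BGR2HSV)
    cap=((hs[...,1]<60)&(hs[...,2]>150)).astype(np.uint8)
    m=np.zeros_like(cap); pts=np.argwhere(cap)[:,::-1].astype(np.int32); cv2.fillConvexPoly(m,cv2.convexHull(pts),1)
    m=cv2.erode(m,np.ones((5,5)))
    red=((hs[...,1]>110)&((hs[...,0]<12)|(hs[...,0]>168))&(m>0)); l,k=ndimage.label(red)
    ctr=np.array([X[m>0].mean(),Y[m>0].mean()])
    for i in range(1,k+1):
        r=l==i
        if r.sum()<150: continue
        p=np.c_[X[r],Y[r]]; mu=p.mean(0); v=np.linalg.svd(p-mu,full_matrices=False)[2][0]
        v=v*np.sign(v@(mu-ctr)); print(name,r.sum(),"cw",(-np.degrees(np.arctan2(v[1],v[0])))%360,"by centroid",(-np.degrees(np.arctan2(*(mu-ctr)[::-1])))%360)
for k in ("wrist","side","scene"): ptr(k)
E
python3 pca.py; python3 -c "
from h import *; print(manip.observe()['joint_positions'].round(2))"
```

```text
bearing 110.8 rad 56.3 z 194.9 yaw_c 0.06 F [-6.2  4.7  6.1] w 0.19739761884349305 t 21.825
wrist 170 cw 195.35497650137285 by centroid 266.613634584343
wrist 3373 cw 172.18907122194062 by centroid 143.3368846269017
[-0.12  0.09 -0.32  1.17  0.01  2.75]pca.py:11: RuntimeWarning: Mean of empty slice.
  ctr=np.array([X[m>0].mean(),Y[m>0].mean()])
  ret = ret.dtype.type(ret / rcount)
```

Call:
{"name": "servo_tool", "arguments": {"motion": [{"grip": 1, "tx": 0.86, "ty": -0.19, "tz": 0, "roll": 0.16}, {"grip": 1, "tx": 0, "ty": 0, "tz": 0, "roll": 0}]}}

```text
time_s: 22.22
position: [0.4976, -0.053, 0.1949]
ee_rot: [0.998, 0.055, -0.002, -0.008]
contact_force: [-5.3, 6.4, 3.4]
gripper_width: 0.204
grip_force: 30.1
```

```bash
python3 circ.py; python3 pca.py 2>/dev/null
```

```text
bearing 101.4 rad 56.3 z 194.9 yaw_c -0.1 F [-5.3  6.4  3.4] w 0.20372722638734672 t 22.225
wrist 2554 cw 186.5577486680241 by centroid 233.559582327788
```

Call:
{"name": "servo_tool", "arguments": {"motion": [{"grip": 0, "tx": 0, "ty": 0, "tz": 0, "roll": 0}, {"grip": 0, "tx": 0, "ty": 0, "tz": 0, "roll": 0}, {"grip": 0, "tx": 0, "ty": 0, "tz": -3, "roll": 0}, {"grip": 0, "tx": 0, "ty": 0, "tz": -5, "roll": 0}, {"grip": 0, "tx": -4, "ty": -2, "tz": -2, "roll": 0}]}}

```text
time_s: 22.95
position: [0.4584, -0.0407, 0.2974]
ee_rot: [0.998, 0.055, 0.001, -0.006]
contact_force: [0.2, 0.0, 1.1]
gripper_width: 0.502
grip_force: 0.0
```

Call:
{"name": "servo_tool", "arguments": {"motion": [{"grip": 0, "tx": -5, "ty": -2, "tz": 0, "roll": 0}, {"grip": 0, "tx": -3, "ty": 0, "tz": 0, "roll": 0}, {"grip": 0, "tx": 0, "ty": 0, "tz": 0, "roll": 0}]}}

```text
time_s: 23.32
position: [0.3732, -0.0293, 0.2962]
ee_rot: [0.998, 0.056, -0.0, -0.006]
contact_force: [0.5, -0.3, -0.1]
gripper_width: 0.499
grip_force: 0.0
```

```bash
python3 - <<'E'
from h import *
from scipy import ndimage
for name in ("wrist","side","scene"):
    c=imaging.calibration(name); w=imaging.snapshot(name); cv2.imwrite(f"pics/f_{name}.png",w); n=301
    g=np.linspace(-25,25,n); X,Y=np.meshgrid(g,-g)
    uv=proj(c,toW(q,np.c_[X.ravel()-60,Y.ravel()-60,np.full(X.size,127)])).reshape(n,n,2).astype(np.float32)
    hs=cv2.cvtColor(cv2.remap(w,uv[...,0],uv[...,1],cv2.INTER_CUBIC),cv2.COLOR_BGR2HSV)
    cap=(hs[...,1]<70)&(hs[...,2]>140); l,k=ndimage.label(cap)
    if not k: print(name,"no cap"); continue
    b=(l==1+np.argmax(ndimage.sum(cap,l,range(1,k+1)))).astype(np.uint8)
    hull=cv2.convexHull(np.argwhere(b)[:,::-1].astype(np.int32)); m=np.zeros_like(b); cv2.fillConvexPoly(m,hull,1)
    (cx,cy),r=cv2.minEnclosingCircle(hull)
    red=((hs[...,1]>110)&((hs[...,0]<12)|(hs[...,0]>168))&(m>0)); l,k=ndimage.label(red)
    r1=l==1+np.argmax(ndimage.sum(red,l,range(1,k+1))); p=np.c_[X[r1],Y[r1]]; mu=p.mean(0); v=np.linalg.svd(p-mu,full_matrices=False)[2][0]
    C=np.array([g[int(cx)],-g[int(cy)]]); v*=np.sign(v@(mu-C))
    print(name,"cap",C.round(1),"r",r/6,"n",r1.sum(),"pca cw",(-np.degrees(np.arctan2(v[1],v[0])))%360,"centroid cw",(-np.degrees(np.arctan2(*(mu-C)[::-1])))%360)
E
python3 circ.py
```

```text
wrist cap [0.2 2.2] r 17.11707814534505 n 3715 pca cw 181.29988657289704 centroid cw 174.20540166392658
side cap [-1.7  2.3] r 17.22774378458659 n 3247 pca cw 180.25392008039728 centroid cw 191.78558389291095
scene cap [ 2.5 -1.5] r 18.946505228678387 n 2922 pca cw 190.69877444086512 centroid cw 195.1418069779722
bearing 140.5 rad 163.1 z 295.7 yaw_c -0.098 F [ 0.5  0.2 -0.2] w 0.5023176041020052 t 23.475
```

```bash
python3 -c "
from workcell import manip
print(manip.close_job())"
```

```text
the job is handed in; nothing more can be done
None
```

The job is handed in: the neck blank is home against the end block, and the shaft turned about 541° (target 540°) after roughly 1.8 rad of free play. The handle slipped in the gripper twice and I re-gripped it; the gripper is clear, and I didn't re-measure the blank or the pin at the end.

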